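# Hang the blank price board on the display post

### The arm

A 7-joint arm with a two-finger parallel gripper is mounted at the origin on the work surface. World frame = base frame: x ahead of the robot, y to its left, z up, the work surface at z = 0. Lengths are in m, angles in rad, forces in N, time in s.
With the tool pointing down it reaches from about 0.425 to 0.875 m from the base axis. Payload 8.4 kg.
Tool frame: the origin (TCP) lies on the centre line of the jaws, within the pads' length; the fingertips stand 8 mm ahead of it and the grasp point (between the pads) lies 11 mm behind it; z points along the fingers, y is the line along which they close (so a half turn about z gives the same grasp; the last joint's range is limited). The gripper opens to 85 mm and grips with 20 to 120 N. Pads are 22 mm wide; open, the fingers measure 114 mm over their backs; the gripper's body (76 mm by 85 mm) begins 54 mm behind the grasp point. The pads swing forward as they close: fully open they stand 13 mm farther back than shut.
Start: joints at [1.128, 0.333, 0.04, 1.465, -0.013, 1.343, -0.059], TCP at [0.219, -0.612, 0.208] pointing down, gripper open.
Joint ranges: [-2.58, 2.58], [-0.38, 2.09], [-1.3, 1.39], [0.25, 2.4], [-1.5, 4.64], [0.08, 2.09], [-2.65, 2.65]. Speed limits (rad/s): [2.22, 2.22, 2.79, 2.79, 3.14, 3.14, 3.14].

### API

Orientations are given as a unit quaternion [x, y, z, w].
In Python, from cell import move_to, move_straight, movej, gripper_to, sleep, inverse_kinematics, snapshot, Unreachable, job_done, read_clock, read_joint_pos, read_joint_vel, read_tau, read_eef_pos, read_ee_rot, read_ft_force, read_ft_torque, read_opening, read_grip_force gives the robot as it stands. Calls block until the motion is done:
- move_to(position, orientation): joint-space move of the TCP to a pose.
- move_straight(position, rotation=None, feed=0.15): straight line of the TCP; rotation=None keeps the orientation; feed is the mean speed in m/s.
- movej(angles): joint-space move.
- gripper_to(opening, grasp_force=None): opening from 0.0 (shut) to 1.0 (fully open); grasp_force is the grip in N (None keeps the last); returns when the fingers have stopped.
- sleep(seconds).
- inverse_kinematics(position, orientation): joint angles nearest the present ones, or None.
- snapshot(name): name is "side" or "top"; returns a dict with "frame" (420x560x3 uint8, blue, green, red), "fx", "fy", "cx", "cy" (pixels), "pose" (4x4, takes a point from camera to world coordinates). Camera axes: x right, y down, z forward; pixel columns grow to the right and rows downward; lengths in m; the calibration is good to about 2 mm. A picture is of the moment at which its call begins. There is no depth.
A pose or a line that the arm cannot do raises Unreachable and nothing moves.
- job_done(): hands the job in; it is judged then, once.
Readings, each from a call of its own:
- read_clock(): time.
- read_joint_pos(): joint angles.
- read_joint_vel(): joint speeds.
- read_tau(): joint torques, N m.
- read_eef_pos(): TCP position.
- read_ee_rot(): TCP orientation.
- read_ft_force(): force on the tool from outside, world axes, zero at the start.
- read_ft_torque(): the same for the moment, N m.
- read_opening(): opening from 0.0 (shut) to 1.0 (fully open).
- read_grip_force(): force on a finger pad.
Only numpy, scipy, OpenCV 4.12 (cv2) and the standard library are available. Lean on these libraries where they do the work, as an engineer would, in place of code of your own. Each camera call takes 0.05 s, during which the arm holds its last target. There are 200 camera calls.

### The job

Lift the keyholed wooden price board out of its slotted stand, pass its keyhole over the screw head on the front of the display post and push it back against the sprung pads; the screw may sit a little higher or lower than measured, so feel for it. Slide the board down until the top end of its narrow slot rests on the screw, and press firmly, about 10 N, so that the sprung sleeve gives by some 2 mm, never forcing the board (stay under 20 N). Then let go and leave it hanging straight, fully home on the screw, with nothing else on the counter disturbed.

Things in the scene. Friction and masses are not known exactly. Their poses are not given: they have to be found in the camera images.
- sign: Blank wooden price board, 0.13 to 0.23 kg: an upright board 8 mm thick (own x), 100 mm wide (y), 120 mm high (z), with a grip bar on its top edge, 14 mm thick (x), 44 mm wide, from z = 120 to 180 mm. Origin: centre of its underside. Front and back are alike, so it may hang either way round. Starts upright in the stand's slot.
- grip (a point): Point to grip the price board: middle of the grip bar, 155 mm above the board's underside; the fingers close on the two faces of the bar, along the board's own x (14 mm).
- entry (a point): Centre of the keyhole's wide entry, mid-thickness, 70 mm above the board's underside. The keyhole goes right through the board: entry 23 mm across (58.5 to 81 mm up), narrowing from 81 to 88 mm up to a slot 9 mm wide that ends square 100.5 mm up.
- slot_end (a point): Point in the middle of the board's thickness, 97 mm above its underside, 3.5 mm under the top end of the narrow slot: here lies the screw's axis when the board is fully home.
- stand: Low fixed wooden stand, 75 x 130 mm, 40 mm high, origin at the centre of its underside. A slot 10.5 mm wide along its own y, open at the ends, holds the price board upright; the slot's floor is 12 mm above the counter, its walls 28 mm deep.
- post: Fixed dark wooden post. Origin on the counter under the front face of its upright; own +x is where that face looks (away from the robot). Upright: x -24 to 0 mm, 110 mm wide, top at 155 mm. Foot: x -77 to 53 mm, 140 mm wide, 18 mm high. On the face sits a steel hanger with a screw standing out along +x: 7 mm sleeve to x = 18 mm, then a domed head 16 mm across to x = 22.5 mm.
- seat (a point): Point 14 mm in front of the post's face and 135 mm up, axes as the post's: the screw's axis at mid adjustment. The hanger (screw and pads) is clamped anywhere up to 10 mm above or below this, different each time and not measured: find it by feel or by eye. At home the board fills x = 10 to 18 mm, pads pressed in 4 mm, and slot_end is on the screw's axis.
- pads (a joint): Travel (m), 0 to 0.007, of two sprung rubber pads on one spring, 28 mm left and right of the screw, 14 x 24 mm, faces at x = 14 mm when free. 2 N to start, 4 N at 4 mm (the least for the board to pass under the head), 5.5 N at the rigid 7 mm stop. Their rubbing resists sliding with a few N, clearly less than the sleeve's spring.
- sleeve (a joint): Travel (m), 0 to 0.004, of the sleeve round the screw's shank, which gives straight down: 4 N per mm from 0, rigid at 4 mm (16 N). Only the top end of the slot resting on it presses it down: 0 while the board is not home, about 0.3 mm or more under the board's own weight.
- roundbox: Round wooden cheese box, 107 mm across, 34 mm high, origin at the centre of its underside. Leave alone.
- stackbox_low: Lower of two stacked round cheese boxes, 113 mm across, 36 mm high; origin under its centre. Leave alone.
- stackbox_top: Upper of the two stacked round cheese boxes, 113 mm across, 36 mm high, its top 72 mm above the counter; origin under its centre. Leave alone.
- jar: Honey jar, 68 mm across, 95 mm high; origin under its centre. Leave alone.
- carton: Small carton, 75 x 110 mm, 55 mm high; origin under its centre. Leave alone.
- truncated_cheese: Cone-shaped cheese with the top cut off, 72 mm across at the foot, 75 mm high; origin under its centre. Leave alone.
- tub: White tub, 90 mm across, 64 mm high; origin under its centre. Leave alone.
Mind the look-alikes: they are no part of the job. There is more than one size of the sign; the one meant has the size given above.

How it is judged:
On the way, in this order (a step that is already met when the one before it is completed fails the run):
1. the price board is lifted clear of its stand (z of sign in the frame of stand above 0.05 m), for 0.1 s.
2. the screw head is through the wide entry and the board is pushed back on the pads far enough to pass under the head (x of entry in the frame of seat below 0.002 m and value of joint pads above 0.003 m and y of entry in the frame of seat between -0.005 and 0.005 m and z of entry in the frame of seat between -0.024 and 0.024 m), for 0.1 s.
3. the slot's end is pressed firmly on the screw: the sleeve gives by more than 1.2 mm (5 N) (x of slot_end in the frame of seat between -0.003 and 0.003 m and y of slot_end in the frame of seat between -0.003 and 0.003 m and z of slot_end in the frame of seat between -0.016 and 0.016 m and angle between sign's own z axis and vertical below 0.087 rad and value of joint sleeve above 0.0012 m), for 0.1 s.
At the end, for the whole second after the job is handed in: The price board hangs at rest and released, behind the screw head (slot_end within 3 mm of seat along the post's x and y), fully home (the slot's end resting on the sleeve and pressing it down by more than 0.15 mm, slot_end within 16 mm of seat in height) and straight (within 5 degrees of upright) (x of slot_end in the frame of seat between -0.003 and 0.003 m and y of slot_end in the frame of seat between -0.003 and 0.003 m and z of slot_end in the frame of seat between -0.016 and 0.016 m and angle between sign's own z axis and vertical below 0.087 rad and value of joint sleeve above 0.00015 m and linear speed of sign below 0.02 m/s and angular speed of sign below 0.1 rad/s); the robot touches nothing.
It fails at once if the board is forced on the post, screw and pads: over 30 N summed over its contacts, that is a push of 20 N on top of the pads' own squeeze of 8 to 10 N (contact force between sign and post above 30 N).
It fails at once if a bystander is moved by more than 20 mm (distance of any of roundbox, stackbox_low, stackbox_top, jar, carton, truncated_cheese, tub from where it was at the start of the episode above 0.02 m).
It also fails if it takes over 59 s, if anything falls off the work surface, if the arm or the gripper's body presses on something with over 40 N, if the wrist force passes 120 N, or if a joint passes its speed limit or range.

## Working session

There is one attempt and no reset: what is moved stays moved. The work goes in short steps, each a Python script; the robot and the scene stay as the last script left them, time stands still between calls to the robot, and variables do not carry over. Pictures are saved under pics/ and viewed, at most 10 in all, crops included, and the job is handed in when it is done.

```bash
mkdir -p pics; ls
python3 - <<'E'
from cell import *
import cv2,numpy as np
for n in("top","side"):
    s=snapshot(n);cv2.imwrite(f"pics/{n}0.png",s["frame"]);np.savez(f"pics/{n}0.npz",**s)
    print(n,s["fx"],s["fy"],s["cx"],s["cy"],np.round(s["pose"],3).tolist())
print(read_clock(),read_ee_rot(),read_opening(),read_ft_force())
E
```

```text
pics
top 446.29285095990997 446.29285095990997 283.743726477608 208.55183001338364 [[0.018, -0.996, 0.089, 0.419], [-1.0, -0.018, 0.008, -0.022], [-0.006, -0.089, -0.996, 1.356], [0.0, 0.0, 0.0, 1.0]]
side 505.1340889148794 505.1340889148794 277.8261013023132 212.02245336430215 [[-0.967, -0.128, 0.219, 0.265], [-0.253, 0.555, -0.793, 0.909], [-0.02, -0.822, -0.569, 0.795], [0.0, 0.0, 0.0, 1.0]]
0.1 [ 9.85265339e-01  1.71031284e-01 -1.64378811e-04 -6.96704693e-04] 0.999607689877505 [ 0.43642433 -0.68588346  0.6051665 ]
```

View pics/top0.png

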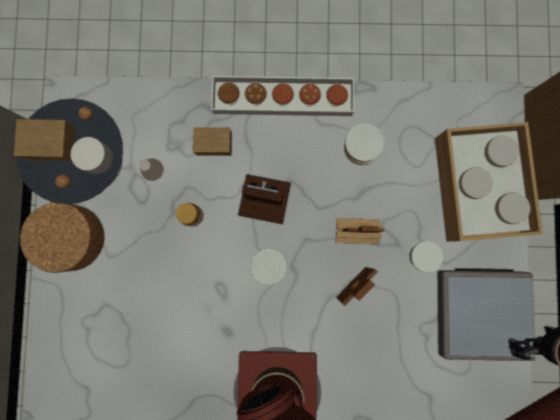

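View pics/side0.png

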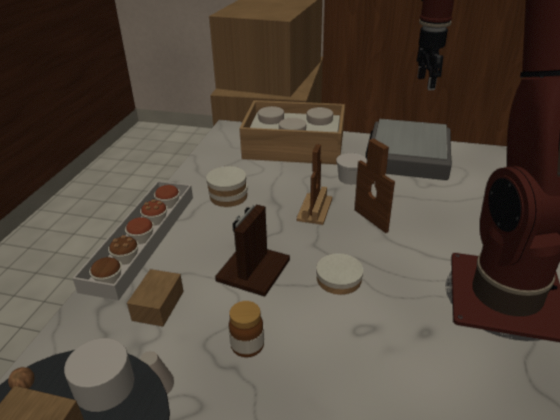

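Could be taken for the board: A, the board in the light slotted stand (top 358,231; side 315,180). B, the dark board on its own foot (top 357,287; side 374,190). The dark post with the screw is at top (265,198), side (250,245). By the description I choose A, and I'll check it in a close crop.

Run:
```python
import cv2,numpy as np
t=cv2.imread("pics/top0.png");s=cv2.imread("pics/side0.png")
a=cv2.resize(t[165:315,230:400],None,fx=400/170,fy=4/1.7,interpolation=3)
def z(im,k):return cv2.resize(im,None,fx=k,fy=k,interpolation=cv2.INTER_CUBIC)
A=z(t[170:255,230:395],4)[:300,:660]
c=np.zeros((600,800,3),np.uint8)
p=z(t[212:310,325:395],4);c[:300,:280]=p[:300];
p=z(t[170:230,232:297],5);c[300:600,:325]=p[:300]
p=z(s[130:230,295:405],4);c[:400,330:770]=p
p=z(s[195:295,215:295],2);c[400:600,330:490]=p
p=z(s[200:250,220:280],4);c[400:600,500:740]=p
c=np.clip(c.astype(float)*1.6,0,255).astype(np.uint8)
cv2.imwrite("pics/crop1.png",c)
```

```text
(no output)
```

View pics/crop1.png

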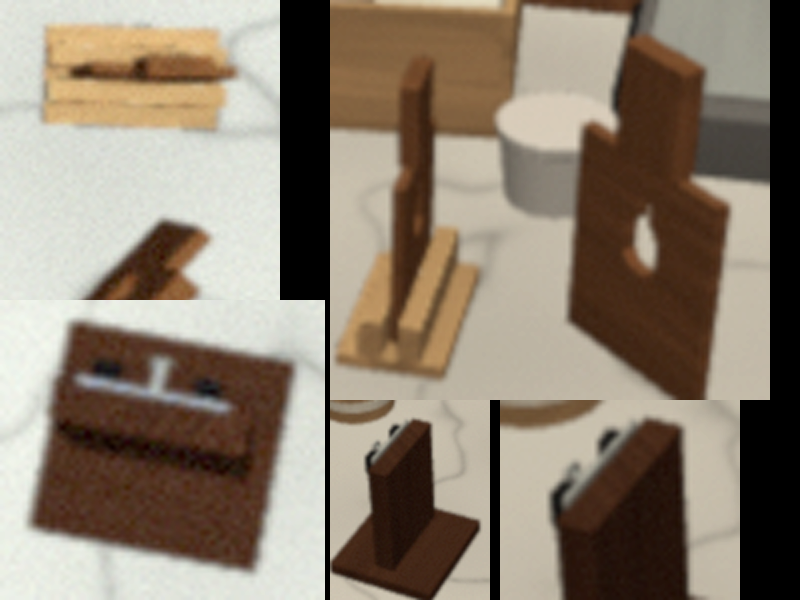

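The crop confirms A: slender board with grip bar, upright in the light stand, bar near top px (369,228), side px (316,150). B is a larger board with its own back foot. The post's steel strip and screw show at top px ~(264,187), and the head peeks past the post at side px ~(237,219).

```bash
cat > h.py <<'E'
import cv2,numpy as np
def load(n):
    d=np.load(f"pics/{n}.npz");return {k:d[k] for k in d}
def ray(s,u,v):
    d=s["pose"][:3,:3]@np.array([(u-s["cx"])/s["fx"],(v-s["cy"])/s["fy"],1]);return s["pose"][:3,3],d
def onz(s,u,v,z):
    o,d=ray(s,u,v);return o+d*(z-o[2])/d[2]
def onplane(s,u,v,p,n):
    o,d=ray(s,u,v);return o+d*(np.dot(p-o,n)/np.dot(d,n))
def proj(s,p):
    q=s["pose"][:3,:3].T@(np.asarray(p)-s["pose"][:3,3]);return float(s["cx"]+s["fx"]*q[0]/q[2]),float(s["cy"]+s["fy"]*q[1]/q[2])
E
python3 - <<'E'
from h import *
s=load("top0");f=s["frame"];
def rect(mask,x0,x1,y0,y1,z,name):
    m=np.zeros(mask.shape,np.uint8);m[y0:y1,x0:x1]=mask[y0:y1,x0:x1]*255
    c=max(cv2.findContours(m,0,cv2.CHAIN_APPROX_NONE)[0],key=cv2.contourArea)
    w=np.array([onz(s,u,v,z)[:2] for u,v in c[:,0]],np.float32)
    r=cv2.minAreaRect((w*1000).astype(np.float32));print(name,cv2.boundingRect(c),cv2.contourArea(c),r);return r
g=f.astype(int);br=g.sum(2)
hsv=cv2.cvtColor(f,cv2.COLOR_BGR2HSV)
for n,p in dict(stand=(345,225),bar=(371,229),foot=(260,213),ctr=(320,260),strip=(262,186)).items(): print(n,f[p[1],p[0]],hsv[p[1],p[0]])
sat=hsv[...,1]>70
rect(sat,325,395,210,255,0.012,"stand12"); rect(sat,325,395,210,255,0.04,"stand40")
dk=br<230
r=rect(dk,225,305,165,235,0.018,"foot")
rect((br<260)&sat,325,395,210,255,0.19,"board@.19")
m=((br<260)&sat)[222:238,335:390]
for row in m: print(''.join('#' if x else '.' for x in row))
b=f[174:196,240:290].sum(2)
for row in b: print(' '.join('%3d'%x for x in row[::1]))
E
```

```text
stand [ 77 114 136] [ 19 111 136]
bar [33 57 82] [ 15 152  82]
foot [23 30 50] [  8 138  50]
ctr [137 142 141] [ 36   9 142]
strip [88 94 95] [26 19 95]
stand12 (336, 218, 48, 26) 1007.5 ((475.5525817871094, -240.3829803466797), (141.14688110351562, 73.97296905517578), 89.04981994628906)
stand40 (336, 218, 48, 26) 1007.5 ((474.36395263671875, -235.83282470703125), (138.20529174804688, 72.43138885498047), 89.04979705810547)
foot (238, 175, 53, 49) 1831.5 ((567.0128173828125, 49.12380599975586), (139.39891052246094, 127.59417724609375), 80.24304962158203)
board@.19 (342, 225, 42, 8) 201.0 ((473.99993896484375, -219.28042602539062), (18.26165199279785, 106.89584350585938), 1.0424550771713257)
.......................................................
.......................................................
.......................................................
...........................###..#.###..................
........................###################............
............####.#.....#####################...........
..#....#######################################.........
.......##
[... 4194 characters left out ...]
 111 119 101  93 112 107 133 129 150 170 206 203 181 132 117  87 111  98  93 106 105  97 109 174 292
414 328 198 119 101  88  95  91 109 112 103 106 117 100  94 111  97  89  95  90 107  93  96  94 101 114 114 103  92  85 117 104 100 108 121 134 121 136 121 110 114 114  94  95 104 100 108 119 206 329
423 343 207  95  78  43  81  94  96  89 104  94 124 103  95 110 103 104 107 110 105 104  86  94 114 110 104 101  99 110 114  97  94 109 119 115 116 128 115 108 108 102  93 103  97  94 109 110 214 352
414 312 181  89  25  43  49  49  48  70  78  79  83  91  87  91  99 114 109  88 114  96  98 111 113 115  95 118 110 117 107  93 103 127 111 114 111 125 116 104 110 103  73  99 105  91  96 132 223 341
```

Run:
```python
from h import *
t=load("top0");s=load("side0")
yaw=np.radians(-9.76);R=np.array([[np.cos(yaw),-np.sin(yaw)],[np.sin(yaw),np.cos(yaw)]]);O=np.array([.5788,.0471])
for u,v in((263.6,181.8),(263.4,183.5),(262.9,186.5)): print("screw post-frame",R.T@(onz(t,u,v,.137)[:2]-O))
for n,u,v,z in(("left",342,229.5,.012),("rightboard",384.5,229.5,.132),("rightbar",384.5,229.5,.19),("barleft",359,226,.19),("barleft.132",359,226,.132)):print(n,onz(t,u,v,z))
P=lambda x,y,z:[*(O+R@np.array([x,y])),z]
for dz in(-.01,0,.01):
    print(dz,"axis head",np.round(proj(s,P(.0225,0,.135+dz)),1),"headtop",np.round(proj(s,P(.02,0,.143+dz)),1),"head left/right",np.round(proj(s,P(.02,.008,.135+dz)),1),np.round(proj(s,P(.02,-.008,.135+dz)),1),
     "padL top/bot",np.round(proj(s,P(.012,.028,.147+dz)),1),np.round(proj(s,P(.012,.028,.123+dz)),1),"padR top",np.round(proj(s,P(.012,-.028,.147+dz)),1))
print("post top corners",[np.round(proj(s,P(x,y,.155)),1).tolist() for x,y in((0,.055),(0,-.055),(-.024,.055),(-.024,-.055))])
c=s["frame"].astype(float);c=cv2.resize(c[195:240,220:280],None,fx=13,fy=13,interpolation=cv2.INTER_CUBIC);cv2.imwrite("pics/crop2.png",np.clip(c*1.7,0,255).astype(np.uint8)[:598,:798])
b=s["frame"][140:182,303:330]
h=cv2.cvtColor(s["frame"],cv2.COLOR_BGR2HSV)
m=(s["frame"].sum(2)<200)&(h[...,1]>90)
for r in range(140,225): print(r,''.join('#' if x else '.' for x in m[r,300:335]))
```

```text
screw post-frame [0.02168879 0.00094171]
screw post-frame [0.01694429 0.0005773 ]
screw post-frame [0.00850382 0.00033284]
left [ 0.47834216 -0.18790682  0.012     ]
rightboard [ 0.47510942 -0.28931615  0.132     ]
rightbar [ 0.47242664 -0.27664694  0.19      ]
barleft [ 0.48035535 -0.21020313  0.19      ]
barleft.132 [ 0.48343267 -0.21956596  0.132     ]
-0.01 axis head [236.8 224.5] headtop [237.6 221.9] head left/right [236.1 226.7] [239.5 222.9] padL top/bot [234.7 228.1] [235.4 236.8] padR top [246.4 214.7]
0 axis head [236.6 220.9] headtop [237.3 218.3] head left/right [235.8 223.1] [239.2 219.3] padL top/bot [234.4 224.5] [235.1 233.2] padR top [246.1 211.1]
0.01 axis head [236.3 217.3] headtop [237.  214.6] head left/right [235.5 219.5] [238.9 215.7] padL top/bot [234.  220.8] [234.8 229.6] padR top [245.9 207.4]
post top corners [[233.0, 229.6], [256.0, 203.2], [243.0, 232.2], [265.5, 205.4]]
140 ###################################
141 ###################################
142 ###################################
143 ###################################
144 #####################
[... 2514 characters left out ...]
.....##.............
208 .........####.......##.............
209 .........####......###.............
210 ........####.......##..............
211 ...###..####......###..............
212 ...##########.....###..............
213 ...#################...............
214 ..##################...............
215 ..##################...............
216 ..#######..########................
217 ..#######...#######................
218 ...#####....######.................
219 ....####....######.................
220 ....#####..######..................
221 .....############..................
222 ..........###########..#...........
223 ..................#####............
224 ...................................
```

View pics/crop2.png

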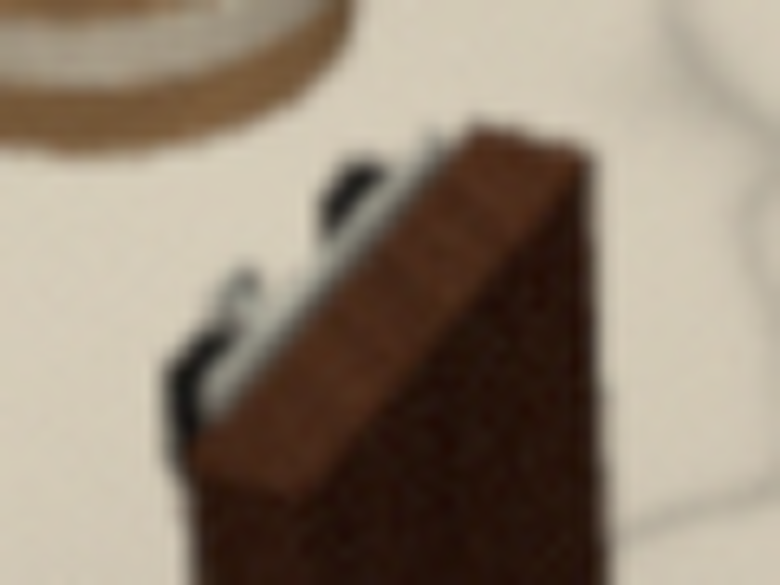

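Post edges agree with the side view to about 1 px. Head top at side px ≈(238.5,215.6) and pad tops at (248,207) and (237,220) put the screw about 9 mm above mid, at z ≈ 0.144. Moving to grasp.

```bash
cat >> h.py <<'E'
YAW=np.radians(-9.76);O=np.array([.5788,.0471])
RP=np.array([[np.cos(YAW),-np.sin(YAW)],[np.sin(YAW),np.cos(YAW)]])
def quat(yaw,sgn=1):
    """tool down, jaws closing along the board's x at this yaw"""
    th=(yaw+sgn*np.pi/2)/2;return [float(np.cos(th)),float(np.sin(th)),0.,0.]
def pw(x,y,z): return [*(O+RP@np.array([x,y])),z]
E
python3 - <<'E'
from cell import *
from h import *
np.set_printoptions(precision=3,suppress=True)
for sg in(1,-1):
    print(sg,inverse_kinematics([.475,-.238,.158],quat(np.radians(-1),sg)),inverse_kinematics(pw(.03,0,.2),quat(YAW,sg)))
E
```

```text
1 [ 0.749  0.153 -0.402  1.802  0.064  1.199  0.31 ] [ 0.407  0.332 -0.686  1.55   0.214  1.337 -0.473]
-1 [-0.684  0.254  1.236  1.861 -0.257  1.207 -2.524] [ 0.679  0.463 -1.095  1.537  0.415  1.395  2.525]
```

```bash
python3 - <<'E'
from cell import *
from h import *
np.set_printoptions(precision=3,suppress=True)
q=quat(np.radians(-1))
move_straight([.219,-.612,.30],feed=.2)
move_to([.475,-.238,.30],q);move_straight([.475,-.238,.158],feed=.15)
sleep(.2);print(read_clock(),read_eef_pos(),read_ft_force())
gripper_to(0.0,70);sleep(.3)
print(read_clock(),read_opening(),read_grip_force(),read_ft_force(),read_ft_torque(),read_eef_pos())
move_straight([.475,-.238,.24],feed=.06);sleep(.3)
print(read_clock(),read_opening(),read_ft_force(),read_ft_torque())
for n in("top","side"):
    s=snapshot(n);cv2.imwrite(f"pics/{n}1.png",s["frame"]);np.savez(f"pics/{n}1.npz",**s)
E
python3 - <<'E'
import cv2,numpy as np
t=cv2.imread("pics/top1.png");s=cv2.imread("pics/side1.png")
z=lambda im,k:cv2.resize(im,None,fx=k,fy=k,interpolation=2)
c=np.zeros((600,800,3),np.uint8)
c[:360,:400]=z(t[185:275,310:410],4);c[:560,400:760]=z(s[90:230,270:360],4)
cv2.imwrite("pics/crop3.png",np.clip(c*1.6,0,255).astype(np.uint8))
E
```

```text
3.6667 [ 0.475 -0.238  0.159] [-0.41  -0.056 -0.061]
4.625 0.13515583413624566 70.4234790802002 [ 0.276 -0.781  3.929] [-0.089 -0.031  0.   ] [ 0.475 -0.238  0.158]
6.4417 0.13704482765167325 [-0.47   0.008 -1.719] [-0.022  0.008  0.002]
```

View pics/crop3.png

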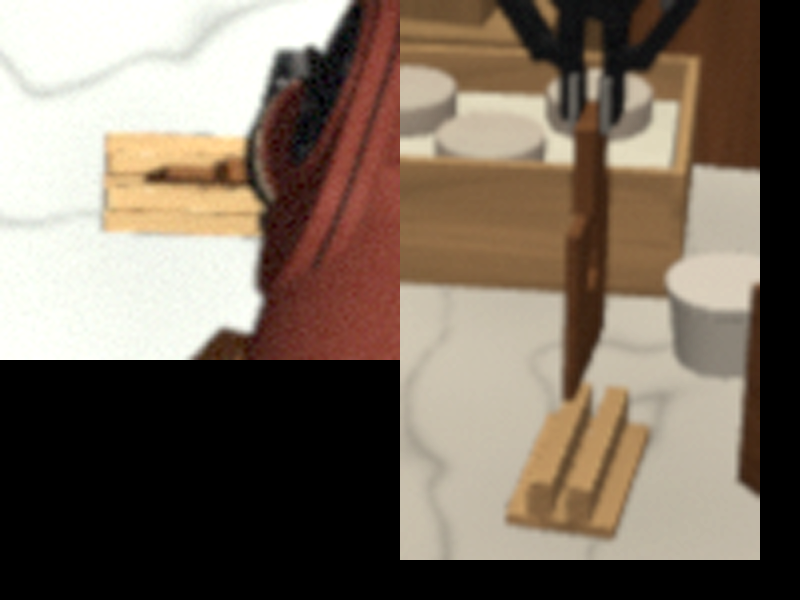

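The board hangs upright in the fingers, clear of the stand; its near bottom corner is at side px ≈(312.5,190) and its left end at top px ≈(346,229). Checking the grip offset along y.

Run:
```python
from h import *
t=load("top1");s=load("side1");np.set_printoptions(precision=4,suppress=True)
print("top left end @.094",onz(t,346.2,228.7,.094), onz(t,346.2,228.7,.1))
n=np.array([1,0,0.]);p=np.array([.475,0,0])
# edge tracking in side view: rows of the board's near end: print brightness
f=t["frame"].sum(2)
for r in(228,229,230): print(r,f[r,340:385])
f=s["frame"].sum(2)
for r in(145,160,180): print(r,f[r,306:326])
print("col 312,313 rows180-195",f[180:196,312],f[180:196,313])
print("pred near bottom corners",[np.round(proj(s,[.475+dx,-.188,z]),1).tolist() for dx in(-.004,.004) for z in(.094,.214)])
print("pred top-view",[np.round(proj(t,[.475,-.188,z]),1).tolist() for z in(.094,.214)],"bar left",[np.round(proj(t,[.475,-.216,z]),1).tolist() for z in(.214,.274)])
# row tops of board end & bar
print("side rows col 315",f[135:160,314],f[135:160,315])
```

```text
top left end @.094 [ 0.4772 -0.1896  0.094 ] [ 0.4769 -0.1888  0.1   ]
228 [295 306 309 296 288 276 223 167 143 125  93 122 170 193 193 203 207 195
 201 202 209 201 188 150  93  95 104 160 208 208 181 128  74  90 148 196
 163 108  50  53  65  73  60  72  56]
229 [328 326 334 329 324 285 196 115  91  98  80 113 138 144 142 161 162 156
 162 156 166 170 173 135 101  92 108 148 189 193 183 125  77  79 150 194
 164 114  88  58  69  60  67  62  60]
230 [336 337 342 338 332 301 234 196 179 166 177 170 168 162 163 165 171 164
 166 159 147 148 148 136 140 114 126 128 137 154 130 116  52  57 124 181
 169 115  99  84  68  70  58  72  65]
145 [188 184 188 187 190 187 186 170 155 146 109  81  69  72  71  90 157 192
 191 194]
160 [177 177 176 176 171 132 103 103  82  77  82 130 120  85  83 129 171 182
 185 185]
180 [352 356 355 349 279 169 104  87  76  69  96 203 316 352 356 356 356 356
 353 356]
col 312,313 rows180-195 [104 108 104  99  95  90  93  95  96 126 206 262 267 267 268 268] [ 87  92  84  86  85  79  81  90 115 168 231 265 267 267 268 255]
pred near bottom corners [[313.3, 189.8], [314.2, 148.5], [310.3, 189.4], [311.1, 148.2]]
pred top-view [[345.6, 229.5], [351.8, 227.5]] bar left [[362.8, 227.7], [367.0, 226.5]]
side rows col 315 [108 105 104 108 105 107 110 113 131 150 155 151 149 135 111  82  84  86
  87  88  85  89  86  89  81] [100 102 104 106 104 101 107 103 122 139 146 129 118 103  86  76  77  78
  74  80  74  78  77  70  75]
```

Board centre matches the TCP to within ~1 mm. Carrying it round to the front of the post, then feeling in.

```bash
cat >> h.py <<'E'
from cell import *
EX=np.array([*RP[:,0],0]);EY=np.array([*RP[:,1],0])
def F(n=3):
    a=[]
    for _ in range(n): sleep(.02);a.append(read_ft_force())
    f=np.mean(a,0);return np.array([f@EX,f@EY,f[2]])
def here():
    p=np.array(read_eef_pos());return np.array([*(RP.T@(p[:2]-O)),p[2]])
np.set_printoptions(precision=4,suppress=True)
E
python3 - <<'E'
from h import *
q=quat(YAW)
move_straight([.665,-.12,.27],q,feed=.2)
move_straight(pw(.055,.001,.25),q,feed=.15)
move_straight(pw(.034,.001,.220),q,feed=.1);sleep(.4)
f0=F(6);np.save("pics/f0.npy",f0);print(read_clock(),f0,here(),read_ee_rot(),q)
x=.034
while x>.0140:
    x-=.0015;move_straight(pw(x,.001,.220),feed=.03);f=F()-f0
    print(round(x,4),f,here())
    if np.abs(f).max()>(3.5 if x>.019 else 8): print("stop");break
print(read_clock())
for n in("top","side"):
    s=snapshot(n);cv2.imwrite(f"pics/{n}2.png",s["frame"]);np.savez(f"pics/{n}2.npz",**s)
E
```

```text
10.075 [-0.0747 -0.2487 -1.6345] [0.0341 0.0011 0.22  ] [ 0.7647  0.6444  0.0001 -0.    ] [0.764696512758737, 0.6443905984530087, 0.0, 0.0]
0.0325 [0.2718 0.2721 0.1219] [0.0324 0.001  0.22  ]
0.031 [ 0.3531 -0.1417 -0.0713] [0.031 0.001 0.22 ]
0.0295 [-0.1778  0.4418  0.2525] [0.0295 0.001  0.22  ]
0.028 [ 0.2797 -0.1511 -0.11  ] [0.028 0.001 0.22 ]
0.0265 [-0.2567  0.9103  0.3791] [0.0265 0.001  0.22  ]
0.025 [-0.1075  0.3225  0.15  ] [0.025 0.001 0.22 ]
0.0235 [-0.1079  0.5729  0.628 ] [0.0235 0.0011 0.22  ]
0.022 [-0.0742  0.2262  0.3415] [0.022 0.001 0.22 ]
0.0205 [0.1419 0.2632 0.1093] [0.0205 0.001  0.22  ]
0.019 [-0.1499 -0.0238  0.3207] [0.019 0.001 0.22 ]
0.0175 [ 1.5189  0.7123 -0.4564] [0.0177 0.001  0.2201]
0.016 [2.6312 0.1055 0.1751] [0.0162 0.001  0.2201]
0.0145 [ 3.4729  0.0088 -0.3633] [0.0146 0.001  0.2201]
0.013 [3.8245 0.5291 0.0418] [0.0131 0.001  0.2201]
14.275
```

The head is through the entry at the first try and the pads took up load (3.8 N at board x=13 mm). Pushing 0.7 mm more and sliding down with force feedback.

Run:
```python
from h import *
f0=np.load("pics/f0.npy")
x=.0123;y=.001;z=.220
move_straight(pw(x,y,z),feed=.03);sleep(.15);f=F()-f0;print(x,f,here())
prev=0
while z>.186:
    z-=.0015 if z>.197 else .0005
    move_straight(pw(x,y,z),feed=.03);f=F()-f0
    print(round(z,4),f,here(),round(read_clock(),2))
    if abs(f[1])>2.5 and z>.190: y+=.0005*np.sign(f[1]);print("y->",y)
    if f[2]>9 or abs(f[0])>10 or abs(f[1])>6: print("stop");break
```

```text
0.0123 [4.3571 0.0264 1.0327] [0.0124 0.001  0.2201]
0.2185 [4.4169 0.3875 1.2556] [0.0123 0.001  0.2184] 15.12
0.217 [4.9272 0.6995 0.7069] [0.0122 0.001  0.2168] 15.43
0.2155 [3.8761 0.7447 0.9124] [0.0122 0.001  0.2153] 15.72
0.214 [4.298  0.4059 0.3991] [0.0122 0.001  0.2139] 16.02
0.2125 [4.5593 0.4048 0.9412] [0.0122 0.001  0.2124] 16.32
0.211 [4.2155 0.3478 1.1182] [0.0122 0.001  0.2109] 16.62
0.2095 [4.1554 0.3701 0.9146] [0.0122 0.001  0.2094] 16.93
0.208 [4.5995 0.9955 0.8578] [0.0122 0.001  0.2079] 17.23
0.2065 [4.497  0.4757 1.0786] [0.0122 0.001  0.2064] 17.52
0.205 [4.4327 0.2081 1.2165] [0.0122 0.001  0.2049] 17.82
0.2035 [4.5394 0.3574 0.6407] [0.0122 0.001  0.2034] 18.12
0.202 [5.0561 0.1112 1.4727] [0.0123 0.0009 0.2019] 18.43
0.2005 [5.5104 0.5143 1.2564] [0.0123 0.0009 0.2004] 18.73
0.199 [ 4.6358 -0.4252  1.4027] [0.0122 0.0009 0.1988] 19.02
0.1975 [ 5.118  -0.05    0.1583] [0.0122 0.001  0.1973] 19.32
0.196 [ 4.2352 -0.5578  0.7713] [0.0123 0.001  0.1959] 19.62
0.1955 [ 4.7099 -0.3305  1.8932] [0.0123 0.001  0.1955] 19.93
0.195 [ 5.1229 -0.3761  2.5834] [0.0124 0.001  0.1951] 20.23
0.1945 [ 4.8551 -1.05    2.4403] [0.0123 0.001  0.1945] 20.52
0.194 [ 5.0041 -0.1789  2.3912] [0.0123 0.001  0.1939] 20.82
0.1935 [ 4.2983 -0.0825  2.5732] [0.0123 0.001  0.1935] 21.12
0.193 [ 4.619  -0.2843  2.6052] [0.0123 0.001  0.1929] 21.43
0.1925 [ 4.8973 -0.4188  2.8747] [0.0123 0.001  0.1925] 21.73
0.192 [ 5.0075 -0.5012  4.3356] [0.0124 0.001  0.1921] 22.02
0.1915 [ 4.1345 -0.9178  5.1948] [0.0124 0.001  0.1917] 22.32
0.191 [ 4.5812 -0.4941  6.763 ] [0.0124 0.001  0.1913] 22.62
0.1905 [ 3.7945 -0.8824  8.059 ] [0.0125 0.0011 0.1909] 22.93
0.19 [ 3.9748 -0.7156  8.7693] [0.0126 0.0011 0.1906] 23.23
0.1895 [ 3.7135 -0.8193 10.1318] [0.0126 0.0011 0.1903] 23.52
stop
```

Run:
```python
from h import *
f0=np.load("pics/f0.npy")
for z in(.1890,.1887): 
    move_straight(pw(.0125,.001,z),feed=.03);sleep(.1);print(z,F()-f0,here())
sleep(.4);print("held",F(5)-f0)
move_straight(pw(.0125,.001,.1908),feed=.02);print(F()-f0,here())
move_straight(pw(.0137,.001,.1908),feed=.02);sleep(.2);print(F()-f0,here())
gripper_to(0.4);sleep(.3);print("open",read_opening(),F(5),read_clock())
move_straight(pw(.0137,.001,.28),feed=.12)
move_straight(pw(.0137,-.25,.32),feed=.25);sleep(.3);print(read_clock(),F(5))
t=snapshot("top");s=snapshot("side")
for n,i in(("top3",t),("side3",s)): np.savez(f"pics/{n}.npz",**i)
c=np.zeros((480,800,3),np.uint8)
z=lambda im,k:cv2.resize(im,None,fx=k,fy=k,interpolation=2)
c[:320,:360]=z(t["frame"][160:240,220:310],4);c[:480,400:800]=z(s["frame"][175:295,200:300],4)
cv2.imwrite("pics/crop4.png",np.clip(c*1.6,0,255).astype(np.uint8))
for r,a in((180,t),(182,t),(184,t)): pass
```

```text
0.189 [ 3.9332 -1.0841 10.6696] [0.0128 0.0012 0.1899]
0.1887 [ 2.902  -0.5019 12.3747] [0.0129 0.0012 0.1898]
held [ 2.7787 -0.9994 11.8626]
[ 3.61   -0.4408  8.3436] [0.0126 0.0011 0.1911]
[ 2.109  -0.6267  8.6704] [0.0133 0.0011 0.1909]
open 0.39959055659441817 [ 0.1278 -0.1436  0.1355] 26.3417
28.7 [ 0.0082  0.2537 -0.026 ]
```

View pics/crop4.png

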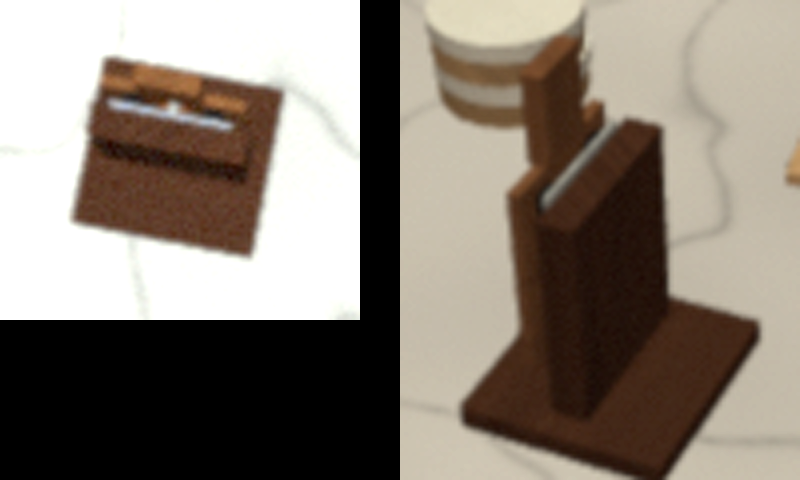

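The board hangs parallel to the post face and upright, with its bar at top px ≈(262,180) and side px ≈(338,200). The slope at the end (~3.6 N/mm) and the 27.8 mm slide match the slot end resting on the sleeve. Handing in.

```bash
python3 -c "
from cell import *
print(job_done(),read_clock())"
```

```text
the job is handed in; nothing more can be done
the job is handed in; nothing more can be done
```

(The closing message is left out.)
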